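# Open the tube heater's hood back against its buffer and rack the red tube

### The arm

A 6-joint arm with a two-finger parallel gripper is mounted at the origin on the work surface. World frame = base frame: x ahead of the robot, y to its left, z up, the work surface at z = 0. Lengths are in m, angles in rad, forces in N, time in s.
With the tool pointing down it reaches from about 0.275 to 0.825 m from the base axis. Payload 5.2 kg.
Tool frame: the origin (TCP) lies midway between the tips of the shut fingers; the grasp point (between the pads) lies 19 mm behind it; z points along the fingers, y is the line along which they close (so a half turn about z gives the same grasp; the last joint's range is limited). The gripper opens to 93 mm and grips with 3 to 60 N. Pads are 15 mm wide; open, the fingers measure 128 mm over their backs; the gripper's body (75 mm by 188 mm) begins 65 mm behind the grasp point.
Start: joints at [1.085, 0.259, 1.535, -0, 1.348, -0.203], TCP at [0.153, 0.528, 0.219] pointing down, gripper open.
Joint ranges: [-3.14, 3.14], [-0.91, 2.08], [0.19, 2.58], [-1.22, 4.36], [0.22, 2.71], [-3.12, 3.12]. Speed limits (rad/s): [2.57, 2.57, 3.14, 3.14, 3.14, 3.14].

### API

Orientations are given as a rotation vector (axis times angle).
In Python, from plant import bot gives the robot as it stands.
- The arm moves only by the tool step_arm, never from a script. Its arguments are lists of equal length, an entry for each row: "offset": the shift along the tool's x, y, z in mm, a list of three; "yaw": the turn about the tool's z in rad. A call has exactly 5 rows; each row shifts and turns the commanded pose from where the row before left it, along the tool's axes as they then stand; what a row does not reach is not made up. A row lasts 1/8 s, in which the tool goes at most 62.5 mm and 10.7 degrees, less where a joint would pass 70% of its speed; a pose out of reach is approached as far as the arm can. A call with a gripper value outside its range is refused whole. "claw" is the gripper's target within -1 to 1 (shut at 1, half-way at 0, fully open at -1), set as the call begins (left out, the last holds). The fingers move at their own pace and stop on an object; "grip_force" is the grip in N (left out, the last holds). Time passes only in rows, so rows that do not move let the fingers close, or fill a call up. It gives the time, the measured TCP pose, the force, the opening and the grip force at its end, in the units of the state.
- bot.sense(): the state, without advancing time (a new reading comes with each control period).
- bot.read_camera(name): name is "scene" or "top" or "wrist"; returns (picture, depth): 384x512x3 uint8, red, green, blue; 384x512 float32, m along the optical axis (not along the pixel's ray), 0 where there is no reading.
- bot.camera_params(name): a dict with "mtx" (3x3 intrinsics, pixels), "k1" (the pictures are not rectified: a ray, as slopes to the right and down, at radius r is drawn at 1 + k1 r^2 times it, then the intrinsics apply), "extrinsics" (4x4, takes a point from world to camera coordinates); the wrist camera has in their place "tool_from_camera" (4x4, takes a point from camera to tool coordinates, whose origin is the TCP and whose axes are the flange's). Camera axes: x right, y down, z forward; pixel columns grow to the right and rows downward; lengths in m; the calibration is good to about 2 mm. A picture is of the moment at which its call begins: read the wrist's pose just before it. camera_params takes no time and is no camera call.
- bot.hand_in(): hands the job in; it is judged then, once.
Trained networks look in the newest picture that a camera, given by its name, has taken for a name from the list of things; names that differ only in an ending like _2 or _b are one class to them, and where a whole thing is asked for, a point or a joint stands for the part that bears it (a point fixed in the world has none). Each returns a list of dicts, best first, with "conf" (0 to 1); they miss things now and then, are a little off and sometimes report something else, mostly with a low value. They report only what shows in the picture. A call takes as long as a camera call. They do not tell look-alikes from the thing itself.
- bot.cut_out(camera, label): "pixels" (384x512 bool, what is visible of it) and "box" ([left, top, right, bottom] in pixels, round what is visible of it).
The state is a dict: "time": time; "joint_positions": joint angles; "qvel": joint speeds; "joint_torque": joint torques, N m; "position": TCP position; "eef_rot": TCP orientation; "contact_force": force on the tool from outside, world axes, zero at the start; "torque": the same for the moment, N m; "gripper_width": finger opening in m; "grasp_force": force on a finger pad.
Only numpy, scipy, OpenCV 4.12 (cv2) and the standard library are available. Lean on these libraries where they do the work, as an engineer would, in place of code of your own. Each camera call takes 0.05 s, during which the arm holds its last target. There are 200 camera calls.

### The job

The hood of the tube heater is ajar: swing it open all the way back until it firmly meets the rubber roll of the power supply behind it, gently, without ramming or shoving that heavy supply. With the hood left leaning there, take the red-capped tube out of the heater and stand it fully home in the free middle hole of the orange rack, let go, and leave the other tubes where they are.

Things in the scene. Friction and masses are not known exactly. Their poses are not given: they have to be found in the camera images.
- heater: White tube heater, blue panels, fixed. Origin: centre of its underside, x from its front (robot side) to its back, z up. Body x -60 to +75 mm, 200 mm wide, 100 mm high; in front a control ledge (x -135 to -60) 55 mm high. Two square wells, 20 mm wide, 62 mm deep, in its top at x = -10, y = -30 and +30 mm: a tube there has its foot 38 mm above the counter, its top 38 mm above the heater.
- lid (a joint): Angle of the hood in rad: 0 shut, growing as it opens up and back (pi/2: upright). Stiff hinge: the hood stays where it is left; swinging it by its bar takes 2 to 5 N. The angle where the hood meets the rubber roll differs each time, about 1.6 to 2.1; there the angle stops growing while the push rises steeply.
- hood: Grey inverted-tray hood over the wells, 120 mm long from its hinge, 170 mm wide, 50 mm high, walls 4 mm. Origin on the hinge line at mid width; at angle 0 its axes are the heater's, and it turns with the lid. With its bar it weighs about 0.3 kg.
- lid_bar (a point): Middle of the hood's black handle bar: round, 12 mm thick, parallel to the hinge, 84 mm free between its arms, its axis 38 mm off the hood's front wall (hood frame x = -158, z = +20 mm). It can be pinched from above, one finger before and one behind it; it turns between the fingers as the hood swings.
- lid_hinge (a point): Middle of the hinge line: 75 mm behind the heater's origin, 102 mm above the counter. The hinge axis is the heater's y axis.
- supply: Heavy (9 kg) cream power supply, blue front, loose on the counter behind the heater, 180 mm deep, 240 wide, 190 high; origin at counter height 25 mm before the middle of its front, x axis to its back. Along its upper front edge a black rubber buffer roll, 22 mm thick, 0.18 m above the counter, on two steel spindles set to stand out more or less each time (0 to 28 mm, not measured). Pushed hard, it slides.
- red_tube: Tube to be moved: white, 16 mm thick, 100 mm tall, with a red cap 18 mm thick and 22 mm high; 30 g or so. Origin: centre of its foot, z up along the tube. Stands in one of the heater's two wells.
- red_tube_foot (a point): Centre of the red tube's foot.
- red_tube_cap (a point): Middle of the red cap, 89 mm above the tube's foot.
- blue_tube: Same tube with a blue cap, in the heater's other well; leave it there. Origin: centre of its foot.
- rack: Orange tube rack, fixed to the counter, 50 mm (x) by 150 mm (y) by 70 mm high, origin centre of underside. Three square holes, about 22 mm wide and 55 mm deep, in a row along its y axis at -45, 0 and +45 mm; the outer two are taken. A tube in it stands out 45 mm above its top.
- rack_hole1 (a point): Floor of the rack's middle (free) hole, on its axis, 15 mm above the counter.
- white_tube_a: Same tube with a grey cap, in the rack's hole at y = -45 mm; leave it there. Origin: centre of its foot.
- white_tube_b: Same tube with a grey cap, in the rack's hole at y = +45 mm; leave it there. Origin: centre of its foot.
Mind the look-alikes: they are no part of the job. Of the things that look like the rack, take the one that is farthest from the robot's base at the start.

How it is judged:
On the way, in this order (a step that is already met when the one before it is completed fails the run):
1. the hood is pressed firmly (over 2 N) against the rubber roll for 0.2 s (contact force between hood and supply above 2 N), for 0.2 s.
2. the red tube is lifted clear of the heater (height (world z) of red_tube_foot above 0.102 m), for 0.05 s.
At the end, for the whole second after the job is handed in: The red tube stands in the rack's middle hole (foot within 6 mm of the hole's axis and within 6 mm of its floor, tilt under 0.15 rad), at rest and released; the hood is still, open beyond 1.5 rad and still touches the rubber roll (horizontal distance between red_tube_foot and rack_hole1 below 0.006 m and z of red_tube_foot in the frame of rack_hole1 below 0.006 m and angle between red_tube's own z axis and vertical below 0.15 rad and linear speed of red_tube below 0.02 m/s and contact force between hood and supply above 0.05 N and velocity of joint lid below 0.05 rad/s and value of joint lid above 1.5 rad).
It fails at once if the hood is rammed against the power supply (over 30 N) (contact force between hood and supply above 30 N).
It fails at once if the power supply is shoved (over 5 mm) (distance of supply from where it was at the start of the episode above 0.005 m).
It fails at once if another tube is displaced (over 15 mm) (distance of any of blue_tube, white_tube_a, white_tube_b from where it was at the start of the episode above 0.015 m).
It also fails if it takes over 72 s, if anything falls off the work surface, if the arm or the gripper's body presses on something with over 40 N, if the wrist force passes 120 N, or if a joint passes its speed limit or range.

## Working session

There is one attempt and no reset: what is moved stays moved. The work goes in short steps, Python scripts to look and compute and a tool call to move; the robot and the scene stay as the last step left them, time stands still between calls to the robot, and variables do not carry over. Pictures are saved under pics/ and viewed, at most 10 in all, crops included, and the job is handed in when it is done.

Besides the shell and the picture viewer there is one more tool, called in YAML: its name, and indented under it one key for each argument. step_arm: Moves the arm, as the interface text tells. Its arguments: {"type":"object","properties":{"offset":{"type":"array","items":{"type":"array","items":{"type":"number"}}},"yaw":{"type":"array","items":{"type":"number"}},"claw":{"type":"number"},"grip_force":{"type":"number"}},"required":["offset","yaw"]}

```bash
mkdir -p pics; ls
cat > h.py <<'E'
import numpy as np, cv2
from scipy.spatial.transform import Rotation as R
from plant import bot
def cam(name):
    p=bot.camera_params(name); s=bot.sense()
    if 'extrinsics' in p: T=np.linalg.inv(np.array(p['extrinsics']))
    else:
        W=np.eye(4);W[:3,:3]=R.from_rotvec(s['eef_rot']).as_matrix();W[:3,3]=s['position'];T=W@np.array(p['tool_from_camera'])
    return np.array(p['mtx']),p['k1'],T
def cloud(name,dep,T=None):
    K,k1,T0=cam(name); T=T0 if T is None else T
    v,u=np.mgrid[:384,:512]
    x=(u-K[0,2])/K[0,0];y=(v-K[1,2])/K[1,1]
    rd=np.hypot(x,y);r=rd.copy()
    for _ in range(10): r=rd/(1+k1*r*r)
    f=np.where(rd>0,r/np.maximum(rd,1e-9),1)
    P=np.stack([x*f*dep,y*f*dep,dep],-1)@T[:3,:3].T+T[:3,3]
    P[dep<=0]=np.nan
    return P
def save(n,im,s=1.5): cv2.imwrite('pics/'+n,cv2.resize(im[...,::-1],None,fx=s,fy=s,interpolation=cv2.INTER_CUBIC))
E
python3 - <<'E'
from h import *
ims=[]
for c in ['scene','top']:
    im,d=bot.read_camera(c); np.save(c+'.npy',cloud(c,d)); cv2.imwrite(c+'.png',im[...,::-1]); save(c+'1.png',im)
    P=np.load(c+'.npy')
    for l in ['heater','hood','lid_bar','supply','red_tube','blue_tube','rack','white_tube_a']:
        for o in bot.cut_out(c,l):
            m=o['pixels']; print(c,l,round(o['conf'],2),np.round(o['box']),np.round(np.nanmedian(P[m],0),3),np.round(np.nanpercentile(P[m],2,axis=0),3),np.round(np.nanpercentile(P[m],98,axis=0),3))
print(bot.sense())
E
```

```text
pics
scene heater 0.62 [260. 187. 369. 290.] [0.536 0.087 0.161] [ 0.388 -0.014  0.006] [0.598 0.188 0.188]
scene heater 0.53 [264. 193. 355. 281.] [0.539 0.082 0.17 ] [ 0.441 -0.003  0.148] [0.601 0.161 0.188]
scene hood 0.7 [264. 189. 354. 284.] [0.538 0.082 0.17 ] [ 0.438 -0.003  0.101] [0.6   0.161 0.188]
scene lid_bar 0.96 [263. 191. 358. 283.] [0.538 0.081 0.17 ] [ 0.436 -0.004  0.087] [0.6   0.162 0.188]
scene supply 0.77 [178. 259. 336. 383.] [0.771 0.036 0.19 ] [ 0.651 -0.076  0.18 ] [0.862 0.158 0.193]
scene red_tube 0.53 [178. 257. 336. 382.] [0.771 0.036 0.19 ] [ 0.65  -0.076  0.178] [0.862 0.159 0.193]
scene rack 0.97 [156. 187. 212. 239.] [ 0.548 -0.243  0.069] [ 0.5   -0.323  0.002] [ 0.588 -0.175  0.074]
scene rack 0.66 [170.  80. 208. 125.] [ 0.217 -0.387  0.068] [ 0.148 -0.465  0.   ] [ 0.263 -0.326  0.074]
scene rack 0.62 [166. 133. 225. 177.] [ 0.381 -0.29   0.065] [ 0.336 -0.37   0.001] [ 0.401 -0.222  0.074]
scene white_tube_a 0.59 [188. 209. 199. 220.] [ 0.561 -0.206  0.108] [ 0.552 -0.215  0.065] [ 0.565 -0.201  0.118]
top heater 0.81 [130. 125. 230. 233.] [0.
[... 1207 characters left out ...]
 0.118]
{'time': 0.9, 'joint_positions': array([ 1.08522763e+00,  2.58575732e-01,  1.53499937e+00, -4.07452385e-06,
        1.34797804e+00, -2.02771819e-01]), 'qvel': array([-0.00079926,  0.00202727, -0.00083735, -0.00078561, -0.00057658,
        0.00066565]), 'joint_torque': array([ 5.09001602e-04, -4.37178791e+01, -2.84311295e+01,  7.18977582e-02,
        3.09650518e-02, -2.78472567e-05]), 'position': array([0.15344334, 0.52817505, 0.21866607]), 'eef_rot': array([4.42733722e-01, 3.11022250e+00, 5.63179583e-05]), 'contact_force': array([ 0.26056235,  0.25863145, -0.64363189]), 'torque': array([-0.00548698,  0.0080293 , -0.00096156]), 'grasp_force': 0.0, 'gripper_width': 0.09303176425380065}
```

View pics/top1.png

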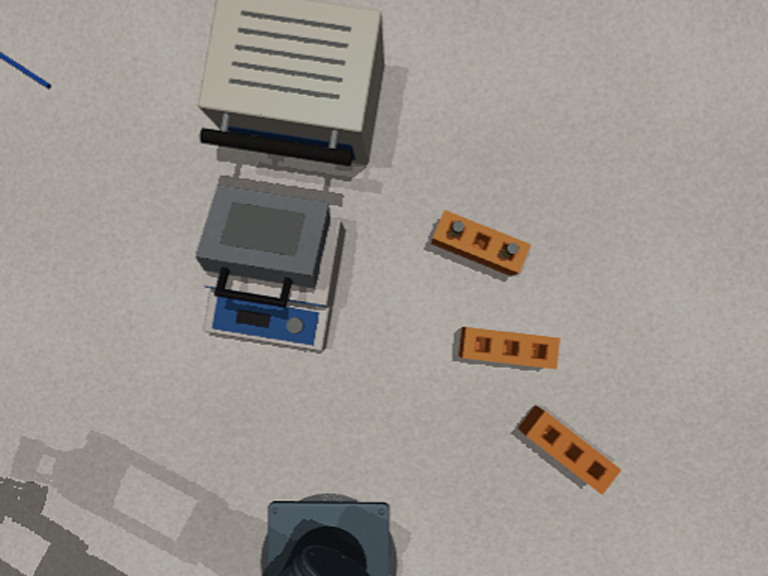

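View pics/scene1.png

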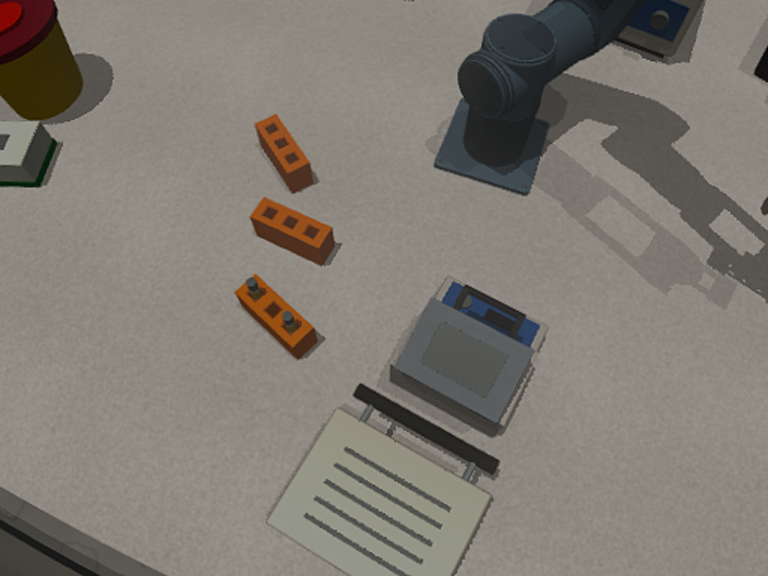

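Candidates for the rack are at top-view pixels (481,241), (511,347) and (570,450). The first lies farthest from the base (about 0.59 m) and is the only one with both outer holes filled, so it fits. I'll confirm it in a crop and fit the heater, hood and bar geometry.

Run:
```python
from h import *
im=cv2.imread('top.png'); P=np.load('top.npy')
cv2.imwrite('pics/crop1.png',cv2.resize(im[110:260,120:370],None,fx=3.2,fy=3.2,interpolation=cv2.INTER_CUBIC))
for c in ['top','scene']:
    bot.read_camera(c);P=np.load(c+'.npy');im=cv2.imread(c+'.png')
    o=bot.cut_out(c,'hood')[0]; m=o['pixels']&np.isfinite(P[...,2]); q=P[m]; q=q[(q[:,2]>.14)]
    # plane ransac-ish
    A=q.copy()
    for _ in range(8):
        ctr=A.mean(0);n=np.linalg.svd(A-ctr,full_matrices=False)[2][2];n*=np.sign(n[2]);dd=(q-ctr)@n;A=q[abs(dd)<.004]
    print(c,'n',n.round(3),'ctr',ctr.round(4),len(A),len(q),'tilt',np.arccos(n[2]),'az',np.arctan2(n[1],n[0]))
    (cx,cy),(w,h),a=cv2.minAreaRect((A[:,:2]*1000).astype(np.float32)); print('rect',cx,cy,w,h,a, cv2.boxPoints(((cx,cy),(w,h),a)).round(0).tolist())
    g=im.max(2); x0,y0,x1,y1=[int(t) for t in ([125,165,215,215] if c=='top' else [285,180,360,225])]
    b=np.zeros_like(m);b[y0:y1,x0:x1]=1;b&=(g<45)&(P[...,2]>.12)&(P[...,2]<.2)
    B=P[b];print('bar',len(B),np.nanmedian(B,0).round(4)); print('rect',cv2.minAreaRect((B[:,:2]*1000).astype(np.float32)),np.nanpercentile(B[:,2],[5,50,95]))
P=np.load('top.npy')
# rack
for c in ['top','scene']:
    P=np.load(c+'.npy');r=[o for o in bot.cut_out(c,'rack') if abs(np.nanmedian(P[o['pixels']][:,0])-.54)<.03] if c=='scene' else None
    q=P.reshape(-1,3);q=q[(abs(q[:,0]-.54)<.07)&(abs(q[:,1]+.246)<.1)]
    A=q[(abs(q[:,2]-.07)<.006)]
    print('rack',c,cv2.minAreaRect((A[:,:2]*1000).astype(np.float32)),A[:,2].mean())
    t=q[q[:,2]>.105];
    for s in (t[t[:,1]>-.245],t[t[:,1]<-.245]): print(' cap',len(s),s.mean(0).round(4))
    q=P.reshape(-1,3);s=q[(q[:,0]>.6)&(q[:,0]<.9)&(abs(q[:,2]-.19)<.004)&(abs(q[:,1]-.04)<.2)]
    print('supply',cv2.minAreaRect((s[:,:2]*1000).astype(np.float32)))
    s=q[(q[:,0]>.35)&(q[:,0]<.5)&(abs(q[:,2]-.055)<.004)&(abs(q[:,1]-.08)<.2)]
    print('ledge',cv2.minAreaRect((s[:,:2]*1000).astype(np.float32)))
```

```text
top n [ 0.327 -0.054  0.944] ctr [0.5424 0.0813 0.1717] 3757 4834 tilt 0.33747814607356835 az -0.16344702672823408
rect 544.6409301757812 82.43659210205078 171.00474548339844 113.93132781982422 81.21519470214844 [[475.0, 7.0], [588.0, -11.0], [614.0, 158.0], [501.0, 176.0]]
bar 482 [0.4518 0.0844 0.1771]
rect ((469.89447021484375, 80.29341125488281), (82.65089416503906, 172.0192108154297), 6.89863395690918) [0.14740881 0.17714561 0.18226751]
scene n [ 0.329 -0.052  0.943] ctr [0.5436 0.0806 0.1694] 4139 4484 tilt 0.3392161103267307 az -0.1559681879295013
rect 542.593017578125 79.0517578125 169.9028778076172 114.53517150878906 81.24609375 [[473.0, 4.0], [586.0, -14.0], [612.0, 154.0], [499.0, 172.0]]
bar 120 [0.4439 0.0959 0.1782]
rect ((453.1016845703125, 92.58771514892578), (98.98387145996094, 30.850482940673828), 79.78314971923828) [0.17408993 0.17821736 0.1806727 ]
rack top ((540.703125, -247.50596618652344), (149.79823303222656, 50.39344787597656), 67.8702163696289) 0.0703813621421355
 cap 49 [ 0.5576 -0.206   0.1154]
 cap 53 [ 0.5237 -0.2883  0.1145]
supply ((765.0333251953125, 45.91309356689453), (239.84535217285156, 226.89410400390625), 80.64917755126953)
ledge ((446.5106201171875, 98.05335235595703), (201.0363311767578, 138.8046417236328), 81.06752014160156)
rack scene ((539.8255615234375, -250.49522399902344), (150.22792053222656, 50.528297424316406), 67.35120391845703) 0.0701281094958266
 cap 47 [ 0.5579 -0.2082  0.1142]
 cap 49 [ 0.5233 -0.2901  0.114 ]
supply ((763.5320434570312, 42.78521728515625), (239.94326782226562, 224.29151916503906), 81.0385971069336)
ledge ((402.9861755371094, 101.8427505493164), (200.3448944091797, 53.63998794555664), 80.94514465332031)
```

View pics/crop1.png

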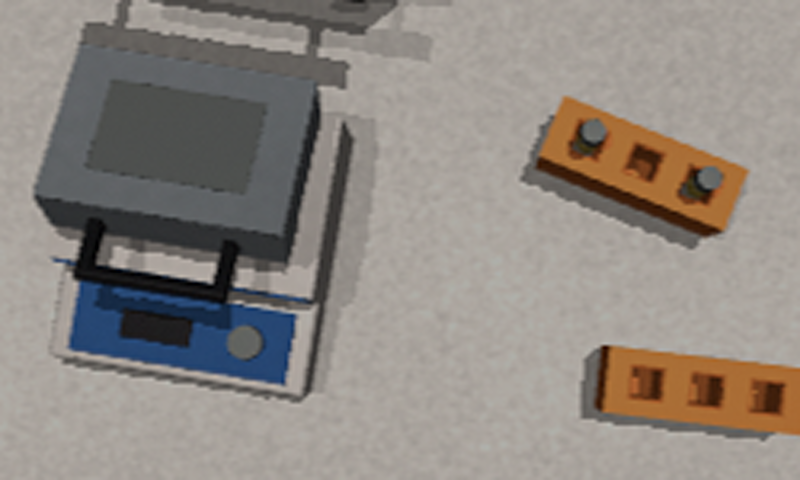

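The crop confirms it: the far rack has two grey caps at (592,135) and (707,182), with the free middle hole at (643,163). The bar lies at about (0.442, 0.097, 0.173), the lid angle is 0.338 and the heater yaw is −9°. Next I plan the approach.

```bash
cat >> h.py <<'E'
def plan(tgt,yawdeg,n,s=None,M=None,p=None):
    # yawdeg: world angle of tool y; tool down. prints rows; returns end
    if M is None:
        s=bot.sense();M=R.from_rotvec(s['eef_rot']).as_matrix();p=s['position']
    cur=np.arctan2(M[1,1],M[0,1]);d=np.deg2rad(yawdeg)-cur;d=(d+np.pi)%(2*np.pi)-np.pi
    dz=-d; step=(np.array(tgt)-p)/n
    off=[];yw=[]
    for i in range(n):
        off.append((M.T@step*1000).round(1).tolist());yw.append(round(dz/n,3));M=M@R.from_rotvec([0,0,dz/n]).as_matrix()
    for i in range(0,n,5): print(off[i:i+5],yw[i:i+5])
E
python3 - <<'E'
from h import *
plan([.442,.097,.270],-9,10)
E
```

```text
[[-39.7, -33.4, -5.1], [-44.1, -27.3, -5.1], [-47.6, -20.6, -5.1], [-50.1, -13.6, -5.1], [-51.5, -6.2, -5.1]] [np.float64(0.145), np.float64(0.145), np.float64(0.145), np.float64(0.145), np.float64(0.145)]
[[-51.9, 1.3, -5.1], [-51.1, 8.7, -5.1], [-49.4, 16.0, -5.1], [-46.5, 22.9, -5.1], [-42.8, 29.4, -5.1]] [np.float64(0.145), np.float64(0.145), np.float64(0.145), np.float64(0.145), np.float64(0.145)]
```

step_arm:
  offset:
    - [-39.7, -33.4, -5]
    - [-44, -27.3, -5]
    - [-47.6, -20.6, -5]
    - [-50, -13.6, -5]
    - [-51.5, -6.2, -5]
  yaw: [0.145, 0.145, 0.145, 0.145, 0.145]
  claw: 0.44

```text
time: 1.78
position: [0.298, 0.3112, 0.2441]
eef_rot: [1.523, 2.747, 0.001]
contact_force: [0.8, 0.3, -0.0]
gripper_width: 0.0476
grasp_force: 0.0
```

step_arm:
  offset:
    - [-52, 1.3, -5]
    - [-51, 8.7, -5]
    - [-49.4, 16, -5]
    - [-46.5, 23, -5]
    - [-43, 29.4, -5]
  yaw: [0.145, 0.145, 0.145, 0.145, 0.145]

```text
time: 2.4
position: [0.4417, 0.0947, 0.2691]
eef_rot: [2.399, 2.028, 0.001]
contact_force: [-0.2, -0.0, -0.5]
gripper_width: 0.026
grasp_force: 0.0
```

step_arm:
  offset:
    - [0, 0, 0]
    - [0, 0, 0]
    - [0, 0, 0]
    - [0, 0, 0]
    - [0, 0, 0]
  yaw: [0, 0, 0, 0, 0]

```text
time: 3.02
position: [0.4406, 0.097, 0.2687]
eef_rot: [2.392, 2.036, 0.0]
contact_force: [-0.1, -0.2, 1.0]
gripper_width: 0.0262
grasp_force: 0.0
```

Run:
```python
from h import *
s=bot.sense();T=cam('wrist')[2];im,d=bot.read_camera('wrist');P=cloud('wrist',d,T);save('w1.png',im,1.3)
print(s['position'],s['eef_rot'],s['gripper_width'],s['contact_force'])
g=im.max(2);b=(g<45)&(P[...,2]>.13)&(P[...,2]<.2)&(abs(P[...,0]-.45)<.06)&(abs(P[...,1]-.09)<.07)
B=P[b];print(len(B));print(cv2.minAreaRect((B[:,:2]*1000).astype(np.float32)),np.median(B,0))
h=np.array([.988,-.156]);l=np.array([.156,.988]);c=np.array([.442,.097])
f=(B[:,:2]-c)@h;k=(B[:,:2]-c)@l
w=(abs(k)<.035)&(abs(f)<.015);print('bar fwd err',np.percentile(f[w],[2,50,98]),'top z',np.percentile(B[w,2],[50,95]),'span',np.percentile(k[abs(f)<.012],[1,99]))
for o in bot.cut_out('wrist','lid_bar'): print(o['conf'],o['box'])
plan([.442,.097,.158],-9,5)
```

```text
[0.44060825 0.09696944 0.26874677] [2.39212156e+00 2.03637078e+00 2.46920310e-04] 0.02617803760471773 [-0.1238575  -0.19788432  1.03031285]
1855
((465.3872375488281, 100.36088562011719), (120.54283905029297, 55.298133850097656), 82.63909912109375) [0.44705402 0.11044524 0.17757061]
bar fwd err [-0.00399175  0.00176644  0.0067132 ] top z [0.17837696 0.17986954] span [-0.05178313  0.05055764]
0.76 [246.3, 111.7, 415.0, 270.3]
[[0.1, 0.2, 22.1], [0.1, 0.2, 22.1], [0.1, 0.2, 22.1], [0.1, 0.2, 22.1], [0.1, 0.2, 22.1]] [np.float64(-0.001), np.float64(-0.001), np.float64(-0.001), np.float64(-0.001), np.float64(-0.001)]
```

View pics/w1.png

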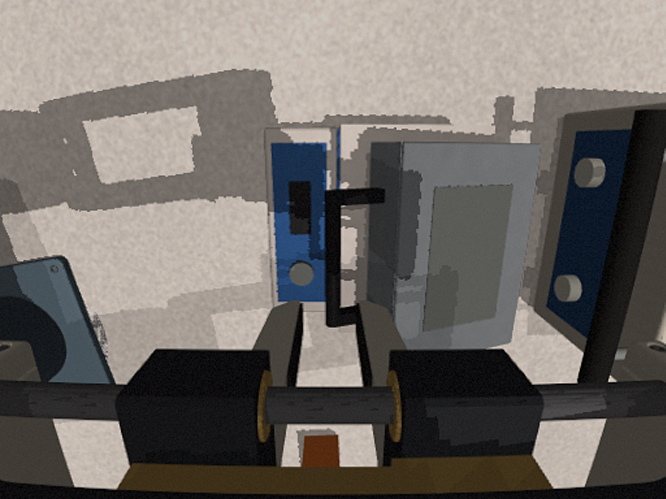

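The wrist view shows the bar at about (335,255), between and beyond the fingers. It measures about 3 mm forward of the TCP, with its axis at z≈0.1725, so I descend and pinch it.

step_arm:
  offset:
    - [0, 3, 24]
    - [0, 0, 24]
    - [0, 0, 24]
    - [0, 0, 24]
    - [0, 0, 14]
  yaw: [0, 0, 0, 0, 0]

```text
time: 3.75
position: [0.4433, 0.0959, 0.1576]
eef_rot: [-2.393, -2.034, 0.002]
contact_force: [-0.9, -0.9, -0.8]
gripper_width: 0.0261
grasp_force: 0.0
```

step_arm:
  offset:
    - [0, 0, 0]
    - [0, 0, 0]
    - [0, 0, 0]
    - [0, 0, 0]
    - [0, 0, 0]
  yaw: [0, 0, 0, 0, 0]
  claw: 1
  grip_force: 10

```text
time: 4.38
position: [0.4431, 0.096, 0.1591]
eef_rot: [-2.393, -2.034, 0.001]
contact_force: [-5.2, 1.8, 3.3]
gripper_width: 0.0118
grasp_force: 10.0
```

Run:
```python
import numpy as np
r,ph=159.3,.126
a=np.arange(.338,1.85,.08);b=a+ph
f=-r*np.cos(b);u=r*np.sin(b)
for i in range(len(a)-1): print(round(a[i+1],3),round(f[i+1]-f[i],1),round(-(u[i+1]-u[i]),1))
```

```text
0.418 6.2 -11.2
0.498 7.0 -10.6
0.578 7.9 -10.0
0.658 8.6 -9.4
0.738 9.3 -8.7
0.818 10.0 -7.9
0.898 10.6 -7.1
0.978 11.1 -6.2
1.058 11.6 -5.3
1.138 12.0 -4.3
1.218 12.3 -3.4
1.298 12.5 -2.4
1.378 12.7 -1.4
1.458 12.7 -0.3
1.538 12.7 0.7
1.618 12.6 1.7
1.698 12.5 2.7
1.778 12.2 3.7
```

step_arm:
  offset:
    - [0, 6.2, -11.2]
    - [0, 7, -10.6]
    - [0, 7.9, -10]
    - [0, 8.6, -9.4]
    - [0, 9.3, -8.7]
  yaw: [0, 0, 0, 0, 0]
  grip_force: 12

```text
time: 5.0
position: [0.4806, 0.09, 0.21]
eef_rot: [-2.391, -2.033, 0.004]
contact_force: [-11.5, 1.6, 6.6]
gripper_width: 0.0119
grasp_force: 12.0
```

step_arm:
  offset:
    - [0, 10, -7.9]
    - [0, 10.6, -7.1]
    - [0, 11.1, -6.2]
    - [0, 11.6, -5.3]
    - [0, 12, -4.3]
  yaw: [0, 0, 0, 0, 0]

```text
time: 5.62
position: [0.538, 0.0805, 0.2416]
eef_rot: [2.392, 2.034, 0.003]
contact_force: [-4.1, 0.7, 2.0]
gripper_width: 0.0116
grasp_force: 12.0
```

step_arm:
  offset:
    - [0, 12.3, -3.4]
    - [0, 12.5, -2.4]
    - [0, 12.7, -1.4]
    - [0, 12.7, -0.3]
    - [0, 0, 0]
  yaw: [0, 0, 0, 0, 0]

```text
time: 6.25
position: [0.5888, 0.0722, 0.2466]
eef_rot: [2.393, 2.033, 0.004]
contact_force: [3.9, 1.9, 0.8]
gripper_width: 0.0118
grasp_force: 12.0
```

Run:
```python
from h import *
s=bot.sense();print(s['position'],s['contact_force'],s['gripper_width'])
im,d=bot.read_camera('scene');P=cloud('scene',d);save('s2.png',im[150:384,130:430],2.5)
# bar pos vs hinge
h=np.array([.988,-.156]);hg=np.array([.5831,.0745])
f=(s['position'][:2]-hg)@h;u=s['position'][2]+.015-.102;print('f,u',f,u,'r',np.hypot(f,u),'lid',np.pi-np.arctan2(u,f)-.126)
s0=bot.cut_out('scene','hood');print([(o['conf'],o['box']) for o in s0])
```

```text
[0.58880085 0.07222916 0.24663808] [3.87903047 1.91613305 0.7797865 ] 0.011783644994485146
f,u 0.0059866895612214945 0.15963808160327553 r 0.15975029749542408 lid 1.482280399273336
[(0.95, [255.1, 225.8, 342.4, 297.6]), (0.35, [257.7, 187.8, 367.7, 296.6])]
```

View pics/s2.png

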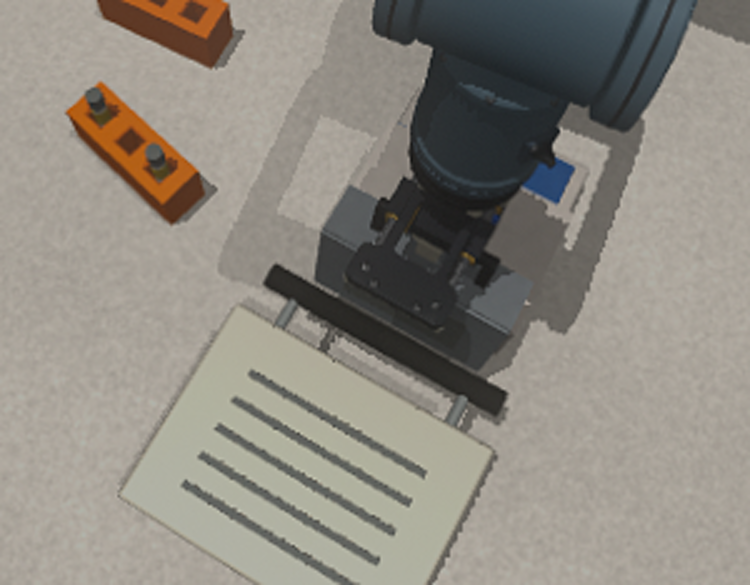

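The hood is upright at (420,280) in the crop, with the roll just behind it at (385,340) and the bar still held. I continue slowly, watching the force.

step_arm:
  offset:
    - [0, 5, 0.2]
    - [0, 5, 0.4]
    - [0, 5, 0.6]
    - [0, 5, 0.8]
    - [0, 5, 1]
  yaw: [0, 0, 0, 0, 0]

```text
time: 6.98
position: [0.6115, 0.0684, 0.2437]
eef_rot: [-2.394, -2.034, 0.0]
contact_force: [-0.9, 1.6, 2.1]
gripper_width: 0.0116
grasp_force: 12.0
```

step_arm:
  offset:
    - [0, 2.5, 0.5]
    - [0, 2.5, 0.6]
    - [0, 2.5, 0.6]
    - [0, 2.5, 0.6]
    - [0, 2.5, 0.7]
  yaw: [0, 0, 0, 0, 0]

```text
time: 7.6
position: [0.6236, 0.0662, 0.2408]
eef_rot: [2.394, 2.034, -0.0]
contact_force: [-2.0, 1.5, 2.5]
gripper_width: 0.0112
grasp_force: 12.0
```

step_arm:
  offset:
    - [0, 1, 0.3]
    - [0, 1, 0.3]
    - [0, 1, 0.3]
    - [0, 1, 0.3]
    - [0, 1, 0.3]
  yaw: [0, 0, 0, 0, 0]

```text
time: 8.22
position: [0.6285, 0.0654, 0.2393]
eef_rot: [2.394, 2.034, -0.0]
contact_force: [-1.8, 0.1, 2.0]
gripper_width: 0.0116
grasp_force: 12.0
```

step_arm:
  offset:
    - [0, 1, 0.3]
    - [0, 1, 0.3]
    - [0, 1, 0.3]
    - [0, 1, 0.3]
    - [0, 1, 0.4]
  yaw: [0, 0, 0, 0, 0]

```text
time: 8.85
position: [0.6335, 0.0646, 0.2378]
eef_rot: [2.394, 2.034, -0.0]
contact_force: [-2.1, -0.9, 1.5]
gripper_width: 0.0113
grasp_force: 12.0
```

step_arm:
  offset:
    - [0, 0.8, 0.3]
    - [0, 0.8, 0.3]
    - [0, 0.8, 0.3]
    - [0, 0.8, 0.3]
    - [0, 0.8, 0.3]
  yaw: [0, 0, 0, 0, 0]

```text
time: 9.48
position: [0.6373, 0.064, 0.2362]
eef_rot: [-2.394, -2.034, 0.001]
contact_force: [-4.6, -0.5, 4.5]
gripper_width: 0.0115
grasp_force: 12.0
```

step_arm:
  offset:
    - [0, 0.4, 0.2]
    - [0, 0.4, 0.2]
    - [0, 0.4, 0.2]
    - [0, 0, 0]
    - [0, 0, 0]
  yaw: [0, 0, 0, 0, 0]

```text
time: 10.1
position: [0.6373, 0.0641, 0.2362]
eef_rot: [-2.393, -2.034, 0.002]
contact_force: [-7.1, -1.6, 6.4]
gripper_width: 0.0113
grasp_force: 12.0
```

step_arm:
  offset:
    - [0, 0.4, 0.2]
    - [0, 0.2, 0.1]
    - [0, 0, 0]
    - [0, 0, 0]
    - [0, 0, 0]
  yaw: [0, 0, 0, 0, 0]

```text
time: 10.72
position: [0.6374, 0.064, 0.2362]
eef_rot: [-2.392, -2.033, 0.003]
contact_force: [-9.7, -1.5, 8.2]
gripper_width: 0.0117
grasp_force: 12.0
```

step_arm:
  offset:
    - [0, 0, 0]
    - [0, 0, 0]
    - [0, 0, 0]
    - [0, 0, -10]
    - [0, 0, -25]
  yaw: [0, 0, 0, 0, 0]
  claw: 0.35

```text
time: 11.35
position: [0.6386, 0.0639, 0.2698]
eef_rot: [-2.393, -2.033, 0.003]
contact_force: [0.0, -0.1, -0.1]
gripper_width: 0.0301
grasp_force: 0.0
```

step_arm:
  offset:
    - [0, 0, -35]
    - [0, -40, -20]
    - [0, -50, 0]
    - [0, -50, 0]
    - [0, -50, 0]
  yaw: [0, 0, 0, 0, 0]

```text
time: 11.98
position: [0.4503, 0.0947, 0.3262]
eef_rot: [2.393, 2.034, 0.002]
contact_force: [-0.2, -0.5, 0.5]
gripper_width: 0.0301
grasp_force: 0.0
```

step_arm:
  offset:
    - [0, -30, 0]
    - [0, 0, 0]
    - [0, 0, 0]
    - [0, 0, 0]
    - [0, 0, 0]
  yaw: [0, 0, 0, 0, 0]

```text
time: 12.6
position: [0.4227, 0.0991, 0.325]
eef_rot: [-2.394, -2.033, 0.001]
contact_force: [0.0, 0.6, 0.3]
gripper_width: 0.0302
grasp_force: 0.0
```

Run:
```python
from h import *
s=bot.sense();T=cam('wrist')[2];im,d=bot.read_camera('wrist');P=cloud('wrist',d,T);save('w2.png',im,1.3)
print(s['position'],s['gripper_width'])
for c,Q in [('wrist',P)]+[(n,None) for n in ('top','scene')]:
    if Q is None:
        im,d=bot.read_camera(c);Q=cloud(c,d)
    for l in ['red_tube','blue_tube']:
        for o in bot.cut_out(c,l)[:2]:
            m=o['pixels'];print(c,l,o['conf'],o['box'],np.nanmedian(Q[m],0).round(4))
    hsv=cv2.cvtColor(im,cv2.COLOR_RGB2HSV);inb=(abs(Q[...,0]-.5)<.08)&(abs(Q[...,1]-.088)<.08)&(Q[...,2]>.105)&(Q[...,2]<.15)
    for nm,mm in [('red',((hsv[...,0]<8)|(hsv[...,0]>172))&(hsv[...,1]>130)),('blue',(abs(hsv[...,0].astype(int)-112)<12)&(hsv[...,1]>130))]:
        q=Q[inb&mm]
        if len(q): t=q[q[:,2]>.134];print(c,nm,len(q),len(t),t[:,:2].min(0) if len(t) else 0,t[:,:2].max(0) if len(t) else 0,np.median(q,0).round(4),np.percentile(q[:,2],98))
```

```text
[0.42274797 0.09908075 0.32495149] 0.030238964669184746
wrist red_tube 0.67 [300.1, 185.3, 319.5, 205.7] [0.4928 0.062  0.136 ]
wrist blue_tube 0.62 [302.8, 145.3, 323.1, 155.9] [0.5013 0.1189 0.1368]
wrist red 188 142 [0.48570828 0.04793996] [0.50314213 0.06584654] [0.4936 0.0599 0.1373] 0.13916596767292808
wrist blue 175 153 [0.49541364 0.10821104] [0.51268959 0.12504589] [0.5029 0.1176 0.1376] 0.13928094715879025
top red_tube 0.5 [181.9, 171.5, 196.7, 184.1] [0.4955 0.0564 0.1374]
top red_tube 0.39 [136.5, 90.0, 230.8, 231.9] [0.5382 0.0722 0.1011]
top red 51 43 [0.48940686 0.05089767] [0.50358572 0.06563858] [0.4961 0.0565 0.1387] 0.1418159424182489
top blue 53 41 [0.49836245 0.11049739] [0.51238575 0.12509121] [0.5054 0.1152 0.1384] 0.14155046210937405
scene red_tube 0.74 [322.3, 233.1, 330.8, 241.9] [0.51   0.1155 0.1341]
scene red 42 41 [0.48759715 0.04887674] [0.50344411 0.06430753] [0.4954 0.0569 0.1382] 0.14048974926898056
scene blue 38 37 [0.49704707 0.10862433] [0.51139773 0.12245818] [0.5043 0.1156 0.1375] 0.13996762748117528
```

View pics/w2.png

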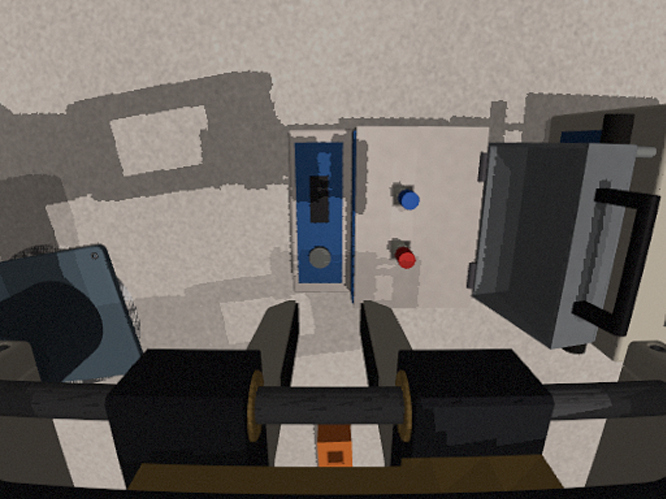

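The wrist view shows the red cap at (405,258), the blue cap at (409,200) and the hood leaning open on the roll. All cameras put the red cap at (0.495, 0.0575), which agrees with the well geometry, so I go above it and descend.

step_arm:
  offset:
    - [-10, 26, 0]
    - [-10, 26, 0]
    - [-10, 26, 0]
    - [0, 0, 30]
    - [0, 0, 40]
  yaw: [0, 0, 0, 0, 0]

```text
time: 13.68
position: [0.4952, 0.0568, 0.2552]
eef_rot: [2.393, 2.033, 0.003]
contact_force: [0.3, 0.2, -0.7]
gripper_width: 0.0302
grasp_force: 0.0
```

step_arm:
  offset:
    - [0, 0, 0]
    - [0, 0, 0]
    - [0, 0, 0]
    - [0, 0, 0]
    - [0, 0, 0]
  yaw: [0, 0, 0, 0, 0]

```text
time: 14.3
position: [0.4944, 0.0571, 0.256]
eef_rot: [2.393, 2.034, 0.001]
contact_force: [-0.2, -0.0, -0.4]
gripper_width: 0.0299
grasp_force: 0.0
```

Run:
```python
from h import *
s=bot.sense();T=cam('wrist')[2];im,d=bot.read_camera('wrist');P=cloud('wrist',d,T);Q=P
print(s['position'],s['gripper_width'])
hsv=cv2.cvtColor(im,cv2.COLOR_RGB2HSV);inb=(abs(Q[...,0]-.5)<.08)&(abs(Q[...,1]-.088)<.08)&(Q[...,2]>.105)&(Q[...,2]<.15)
q=Q[inb&((hsv[...,0]<8)|(hsv[...,0]>172))&(hsv[...,1]>130)];print(len(q))
if len(q): t=q[q[:,2]>.134];print(t.min(0),t.max(0),t.mean(0))
plan([.495,.0575,.108],-9,10)
```

```text
[0.49438573 0.0571466  0.25600934] 0.029933972825975555
263
[0.48746541 0.04872979 0.13403538] [0.50330471 0.06584796 0.1401689 ] [0.49515613 0.05759004 0.13769367]
[[0.0, 0.1, 14.8], [0.0, 0.1, 14.8], [0.0, 0.1, 14.8], [0.0, 0.1, 14.8], [0.0, 0.1, 14.8]] [np.float64(-0.0), np.float64(-0.0), np.float64(-0.0), np.float64(-0.0), np.float64(-0.0)]
[[0.0, 0.1, 14.8], [0.0, 0.1, 14.8], [0.0, 0.1, 14.8], [0.0, 0.1, 14.8], [0.0, 0.1, 14.8]] [np.float64(-0.0), np.float64(-0.0), np.float64(-0.0), np.float64(-0.0), np.float64(-0.0)]
```

step_arm:
  offset:
    - [0.4, 1, 25]
    - [0, 0, 30]
    - [0, 0, 25]
    - [0, 0, 15]
    - [0, 0, 0]
  yaw: [0, 0, 0, 0, 0]

```text
time: 14.98
position: [0.4946, 0.0574, 0.1596]
eef_rot: [-2.393, -2.033, 0.002]
contact_force: [-0.4, -0.5, 0.1]
gripper_width: 0.0302
grasp_force: 0.0
```

step_arm:
  offset:
    - [0, 0, 15]
    - [0, 0, 15]
    - [0, 0, 12]
    - [0, 0, 8]
    - [0, 0, 0]
  yaw: [0, 0, 0, 0, 0]

```text
time: 15.6
position: [0.4947, 0.0574, 0.1096]
eef_rot: [-2.393, -2.034, 0.002]
contact_force: [0.0, -0.1, 0.6]
gripper_width: 0.0303
grasp_force: 0.0
```

step_arm:
  offset:
    - [0, 0, 0]
    - [0, 0, 0]
    - [0, 0, 0]
    - [0, 0, 0]
    - [0, 0, 0]
  yaw: [0, 0, 0, 0, 0]
  claw: 1
  grip_force: 15

```text
time: 16.23
position: [0.4956, 0.0573, 0.1108]
eef_rot: [2.393, 2.034, 0.001]
contact_force: [-0.9, 0.5, 3.1]
gripper_width: 0.0176
grasp_force: 15.0
```

step_arm:
  offset:
    - [0, 0, -15]
    - [0, 0, -25]
    - [0, 0, -30]
    - [0, 0, -30]
    - [0, 0, -15]
  yaw: [0, 0, 0, 0, 0]

```text
time: 16.85
position: [0.4959, 0.0573, 0.2277]
eef_rot: [2.392, 2.033, 0.003]
contact_force: [0.4, 0.4, -0.7]
gripper_width: 0.0173
grasp_force: 15.0
```

step_arm:
  offset:
    - [0, -10, 0]
    - [0, 0, 0]
    - [0, 0, 0]
    - [0, 0, 0]
    - [0, 0, 0]
  yaw: [0, 0, 0, 0, 0]

```text
time: 17.48
position: [0.4853, 0.059, 0.2249]
eef_rot: [-2.394, -2.034, 0.001]
contact_force: [0.2, -0.1, -1.0]
gripper_width: 0.0171
grasp_force: 15.0
```

Run:
```python
from h import *
s=bot.sense();print(s['position'],s['gripper_width'])
plan([.5405,-.248,.235],-22.5,10)
```

```text
[0.48526719 0.05896002 0.22494766] 0.017123038908060963
[[-29.4, 10.4, -1.0], [-29.2, 11.1, -1.0], [-28.9, 11.7, -1.0], [-28.6, 12.4, -1.0], [-28.3, 13.1, -1.0]] [np.float64(0.023), np.float64(0.023), np.float64(0.023), np.float64(0.023), np.float64(0.023)]
[[-28.0, 13.7, -1.0], [-27.7, 14.4, -1.0], [-27.3, 15.0, -1.0], [-27.0, 15.6, -1.0], [-26.6, 16.2, -1.0]] [np.float64(0.023), np.float64(0.023), np.float64(0.023), np.float64(0.023), np.float64(0.023)]
```

step_arm:
  offset:
    - [-29.4, 10.4, -1]
    - [-29.2, 11.1, -1]
    - [-28.9, 11.7, -1]
    - [-28.6, 12.4, -1]
    - [-28.3, 13.1, -1]
  yaw: [0.0235, 0.0235, 0.0235, 0.0235, 0.0235]

```text
time: 18.1
position: [0.513, -0.0956, 0.2302]
eef_rot: [-2.51, -1.889, -0.0]
contact_force: [-0.1, -0.1, -0.5]
gripper_width: 0.0173
grasp_force: 15.0
```

step_arm:
  offset:
    - [-28, 13.7, -1]
    - [-27.7, 14.4, -1]
    - [-27.3, 15, -1]
    - [-27, 15.6, -1]
    - [-26.6, 16.2, -1]
  yaw: [0.0235, 0.0235, 0.0235, 0.0235, 0.0235]

```text
time: 18.73
position: [0.5401, -0.2491, 0.2351]
eef_rot: [-2.616, -1.738, 0.0]
contact_force: [-0.1, -0.5, 0.3]
gripper_width: 0.0177
grasp_force: 15.0
```

step_arm:
  offset:
    - [0, 0, 0]
    - [0, 0, 0]
    - [0, 0, 0]
    - [0, 0, 0]
    - [0, 0, 0]
  yaw: [0, 0, 0, 0, 0]

```text
time: 19.35
position: [0.54, -0.2475, 0.2355]
eef_rot: [2.615, 1.741, 0.0]
contact_force: [-0.4, 0.5, -0.1]
gripper_width: 0.0175
grasp_force: 15.0
```

Run:
```python
from h import *
s=bot.sense();T=cam('wrist')[2];im,d=bot.read_camera('wrist');P=cloud('wrist',d,T);save('w3.png',im,1.3)
print(s['position'],s['eef_rot'],s['gripper_width'])
def ana(c,Q,im):
    q=Q.reshape(-1,3);hsv=cv2.cvtColor(im,cv2.COLOR_RGB2HSV).reshape(-1,3)
    near=(abs(q[:,0]-.54)<.1)&(abs(q[:,1]+.248)<.11)
    A=q[near&(abs(q[:,2]-.07)<.004)&(hsv[:,1]>120)&(hsv[:,0]>4)&(hsv[:,0]<20)];r=cv2.minAreaRect((A[:,:2]*1000).astype(np.float32));print(c,'rack',r)
    t=q[near&(q[:,2]>.108)&(q[:,2]<.122)&(hsv[:,1]<60)]
    for S in (t[t[:,1]>-.245],t[t[:,1]<-.255]):
        if len(S): print('  cap',len(S),S.mean(0).round(4),((S.min(0)+S.max(0))/2).round(4))
    tu=q[near&(q[:,2]>.15)&(q[:,2]<.2)&(hsv[:,1]<50)&(hsv[:,2]>140)]
    if len(tu): print('  tube',len(tu),tu.min(0).round(4),tu.max(0).round(4))
ana('wrist',P,im)
for c in ('top','scene'):
    im,d=bot.read_camera(c);ana(c,cloud(c,d),im)
    print([ (o['conf'],o['box']) for o in bot.cut_out(c,'red_tube')[:1]])
```

```text
[ 0.53999687 -0.24748124  0.23554998] [2.61507314e+00 1.74065087e+00 1.73818768e-04] 0.01747042973524411
wrist rack ((539.9764404296875, -250.33189392089844), (149.65298461914062, 48.93885803222656), 68.00813293457031)
  cap 226 [ 0.5569 -0.2085  0.1146] [ 0.5569 -0.2085  0.1141]
top rack ((539.70751953125, -250.42648315429688), (143.52626037597656, 50.502933502197266), 67.85442352294922)
  cap 43 [ 0.5569 -0.2065  0.1153] [ 0.557  -0.2068  0.1149]
  cap 4 [ 0.5205 -0.282   0.1135] [ 0.5203 -0.282   0.1137]
[]
scene rack ((539.7828369140625, -250.46005249023438), (149.88404846191406, 50.78116989135742), 67.55626678466797)
  cap 36 [ 0.557  -0.2076  0.115 ] [ 0.557  -0.2085  0.1135]
  cap 41 [ 0.5231 -0.29    0.1149] [ 0.5225 -0.2911  0.1136]
[(0.67, [164.0, 168.3, 176.9, 193.9])]
```

View pics/w3.png

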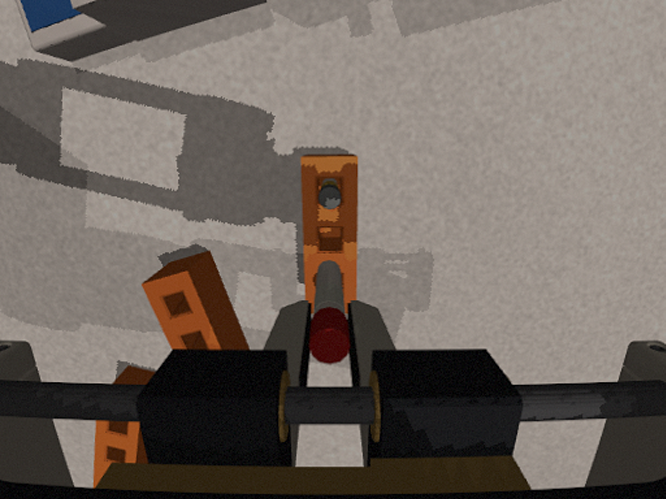

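The wrist view shows the held tube at (328,300), in line with the rack's middle hole at (330,240). The rack centre comes out at (0.540, −0.250), so I correct by 2 mm and lower.

step_arm:
  offset:
    - [-2, 0.8, 20]
    - [0, 0, 25]
    - [0, 0, 25]
    - [0, 0, 12]
    - [0, 0, 0]
  yaw: [0, 0, 0, 0, 0]

```text
time: 20.23
position: [0.5396, -0.25, 0.1527]
eef_rot: [-2.615, -1.739, 0.001]
contact_force: [-0.6, -0.9, -0.1]
gripper_width: 0.0176
grasp_force: 15.0
```

step_arm:
  offset:
    - [0, 0, 4]
    - [0, 0, 4]
    - [0, 0, 4]
    - [0, 0, 4]
    - [0, 0, 4]
  yaw: [0, 0, 0, 0, 0]

```text
time: 20.85
position: [0.5399, -0.2502, 0.1331]
eef_rot: [-2.616, -1.74, -0.0]
contact_force: [0.5, 0.0, 0.0]
gripper_width: 0.0179
grasp_force: 15.0
```

Foot is at about z=0.060, inside the hole, with no force. I lower it the rest of the way.

step_arm:
  offset:
    - [0, 0, 8]
    - [0, 0, 8]
    - [0, 0, 8]
    - [0, 0, 8]
    - [0, 0, 6]
  yaw: [0, 0, 0, 0, 0]

```text
time: 21.48
position: [0.5397, -0.2501, 0.0946]
eef_rot: [-2.615, -1.739, 0.0]
contact_force: [0.4, -0.5, 0.0]
gripper_width: 0.0178
grasp_force: 15.0
```

step_arm:
  offset:
    - [0, 0, 2]
    - [0, 0, 2]
    - [0, 0, 1.5]
    - [0, 0, 1]
    - [0, 0, 0]
  yaw: [0, 0, 0, 0, 0]

```text
time: 22.1
position: [0.5399, -0.2502, 0.0889]
eef_rot: [2.616, 1.74, 0.0]
contact_force: [-0.2, -0.3, -0.5]
gripper_width: 0.0179
grasp_force: 15.0
```

step_arm:
  offset:
    - [0, 0, 0.7]
    - [0, 0, 0.7]
    - [0, 0, 0.5]
    - [0, 0, 0]
    - [0, 0, 0]
  yaw: [0, 0, 0, 0, 0]

```text
time: 22.72
position: [0.5402, -0.2504, 0.0878]
eef_rot: [2.615, 1.739, 0.001]
contact_force: [-1.5, 1.2, 5.8]
gripper_width: 0.0173
grasp_force: 15.0
```

Touchdown: upward force rises to 5.8 N. I release, rise and check.

step_arm:
  offset:
    - [0, 0, 0]
    - [0, 0, 0]
    - [0, 0, 0]
    - [0, 0, -5]
    - [0, 0, -15]
  yaw: [0, 0, 0, 0, 0]
  claw: 0.3

```text
time: 23.35
position: [0.5394, -0.2498, 0.1069]
eef_rot: [-2.614, -1.739, 0.001]
contact_force: [-0.2, 0.1, 0.9]
gripper_width: 0.0327
grasp_force: 0.0
```

step_arm:
  offset:
    - [0, 0, -30]
    - [0, 0, -40]
    - [0, 0, -40]
    - [0, -50, -20]
    - [0, -60, 0]
  yaw: [0, 0, 0, 0, 0]

```text
time: 23.98
position: [0.4389, -0.2084, 0.2399]
eef_rot: [2.611, 1.737, 0.003]
contact_force: [-1.0, -0.1, 1.1]
gripper_width: 0.0324
grasp_force: 0.0
```

step_arm:
  offset:
    - [0, -60, 0]
    - [0, -20, 0]
    - [0, 0, 0]
    - [0, 0, 0]
    - [0, 0, 0]
  yaw: [0, 0, 0, 0, 0]

```text
time: 24.6
position: [0.3656, -0.1773, 0.2371]
eef_rot: [2.616, 1.74, 0.0]
contact_force: [0.8, -0.6, -0.5]
gripper_width: 0.0324
grasp_force: 0.0
```

Run:
```python
from h import *
print(bot.sense()['position'])
o=[]
for c in ('top','scene'):
    im,d=bot.read_camera(c);Q=cloud(c,d);q=Q.reshape(-1,3);hsv=cv2.cvtColor(im,cv2.COLOR_RGB2HSV).reshape(-1,3)
    near=(abs(q[:,0]-.54)<.1)&(abs(q[:,1]+.248)<.11)&(q[:,2]>.09)
    r=q[near&((hsv[:,0]<4)|(hsv[:,0]>172))&(hsv[:,1]>130)];t=r[r[:,2]>.108]
    print(c,len(r),t.mean(0).round(4),np.percentile(t[:,2],95))
    s=q[(q[:,0]>.6)&(q[:,0]<.9)&(abs(q[:,2]-.19)<.004)&(abs(q[:,1]-.04)<.2)]
    print('supply',cv2.minAreaRect((s[:,:2]*1000).astype(np.float32)))
    o.append(im)
save('f.png',np.hstack([o[0][60:260,110:390],o[1][120:320,130:370]]),1.5)
```

```text
[ 0.36555581 -0.1772554   0.23709284]
top 49 [ 0.5396 -0.2471  0.115 ] 0.1170768082877122
supply ((739.3421630859375, 48.77605438232422), (241.97898864746094, 273.4898376464844), 81.9900131225586)
scene 45 [ 0.5397 -0.2493  0.1145] 0.1174240661357027
supply ((762.5079956054688, 42.83464050292969), (239.7041473388672, 226.47669982910156), 81.2930908203125)
```

View pics/f.png

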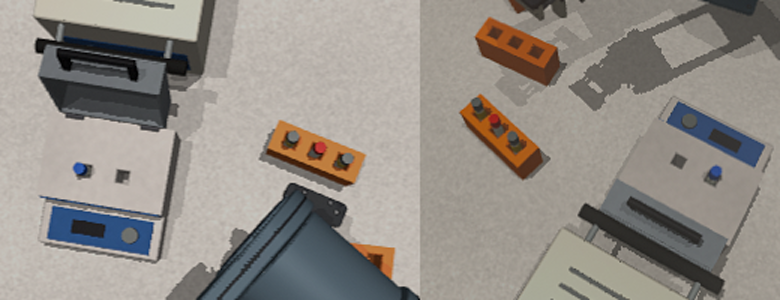

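The red cap stands in the middle hole at (318,149) in the left half, level with its neighbours. The blue and grey tubes are in place and the hood leans on the roll.

```bash
python3 -c "
from plant import bot
print(bot.hand_in())"
```

```text
the job is handed in; nothing more can be done
None
```

I handed the job in at about 25 s, but no verdict came back: the hood was pressed on the roll and left leaning there, the red tube stands released in the far rack's middle hole with its cap level with its neighbours, and the other tubes look unmoved. I could not measure the hood's contact force after letting go.

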